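Take the quarter-turn cap off a framing turntable's spindle and hold it

TASK

The framing turntable's spindle is due for oiling: slide its transport lock outward all the way to the end stop, then unscrew the quarter-turn cap in the middle, which may be left- or right-handed, so ease it one way and, if it comes up against a stop almost at once, turn it the other way until it is free, and only then lift it. Finish while still gripping the cap, held still and level with its underside clear of the turntable by at least 10 cm and touching nothing else. Leave the oak frame and the other things on the bench where they are.

Things in the scene. Friction and masses are not known exactly. Their poses are not given: they have to be found in the camera images.
- turntable: Fixed grey cast-iron turntable. Origin: centre of its underside, on the bench; z up. Disc 280 mm across, top 34 mm above the bench. The spindle is on its z axis under the cap. The guide of the transport lock, 44 mm wide, 20 mm high, sticks out along +y; a stop ridge 34 mm high crosses it 203 to 217 mm from the axis, a block 48 mm high ends it 225 to 271 mm out.
- lock (a joint): Transport lock, travel in m outward along the turntable's +y: 0 fully in, 0.030 at the end stop; starts between 0 and 0.005. About 3 N of friction; it stays where left. While it is in, its tongue sits between the cap's ears and the cap cannot turn.
- lock_grip (a point): The lock's upright black grip outside the disc's rim on the turntable's +y side: 16 mm along the turntable's x, 24 mm along its y, from 30 to 80 mm above the bench. This point: on its centre line, 62 mm above the bench, 160 mm from the turntable's axis when the lock is at 0. Axes as the turntable's.
- cap: The cap of cap_grip; origin: centre of its underside. Lock out: the tightening turn meets a hard stop within about 0.2 rad; the loosening turn (clockwise or anticlockwise, varies, not visible) runs freely, without rising. Turned 0.9 to 1.9 rad from the start it lifts straight off; short of that inner lugs hold it down.
- cap_grip (a point): Loose aluminium cap, about 160 g, on the spindle: round skirt 54 mm across, 30 mm high; two ears at its foot on its +y side, 10 mm high, to 38 mm from the axis; on top a grip bar, 14 mm along x, 42 along y, 34 high. This point: centre of the bar, on the axis, 47 mm above the cap's underside, 17 mm above the shoulder. Starts 81 mm above the bench, axes along the turntable's within 0.02 rad.
- frame: Square oak picture frame lying loose on the disc around the cap, bystander: 190 mm outside, 150 mm inside, 18 mm high (top 52 mm above the bench). Origin: centre of its underside.
- tacker: Blue steel staple tacker lying loose on the bench, bystander: 150 x 28 mm, 74 mm high. Origin: centre of its underside.
- cutter: Green plastic mat cutter, loose on the bench, bystander: 130 x 65 mm, 50 mm high. Origin: centre of its underside.
- easel: Flat brass hinged easel back lying loose on the bench, bystander: 75 x 130 mm, 14 mm high. Origin: centre of its underside.
Not all that is in view belongs to the job. Of the things that look like the cap, the middle-sized one is meant.

How it is judged:
By the outcome, as a careful person would: the job done as asked, in the order asked, and still so for the second after the job is handed in, while the arm keeps its last pose, push and grip.
It also fails if it takes over 51 s, if anything falls off the work surface, if the arm or the gripper's body presses on something with over 40 N, if the wrist force passes 120 N, or if a joint passes its speed limit or range.

ROBOT

A 7-joint arm with a two-finger parallel gripper is mounted at the origin on the work surface. World frame = base frame: x ahead of the robot, y to its left, z up, the work surface at z = 0. Lengths are in m, angles in rad, forces in N, time in s.
With the tool pointing down it reaches from about 0.4 to 0.875 m from the base axis. Payload 4.4 kg.
Tool frame: the origin (TCP) lies at the very end of the fingers, on their centre line; the grasp point (between the pads) lies hold_point_z behind it (hold_point_z is the distance from the TCP to the grasp point, in m); z points along the fingers, y is the direction in which the jaws open and shut (so a half turn about z gives the same grasp; the last joint's range is limited). The gripper opens to 85 mm and grips with 20 to 120 N. Pads are 22 mm wide; open, the fingers measure 114 mm over their backs; the gripper's body (76 mm by 85 mm) begins 54 mm behind the grasp point. The pads swing forward as they close: fully open they stand 13 mm farther back than shut.
Start: joints at [-1.317, 0.628, 0.038, 1.517, -0.027, 0.996, -0.02], TCP at [0.204, 0.617, 0.231] pointing down, gripper open.
Joint ranges: [-3.06, 3.06], [-0.37, 2.12], [-1.25, 1.32], [0.18, 2.47], [-1.1, 4.24], [0.23, 1.98], [-2.94, 2.94]. Speed limits (rad/s): [2.57, 2.57, 3.14, 3.14, 3.14, 3.14, 3.14].

INTERFACE

Orientations are given as a rotation vector (axis times angle).
In Python, from cell import get_state, read_camera, get_calibration, finish_job, hold_point_z gives the robot as it stands.
- The arm moves only by the tool move_arm, never from a script. Its argument "series" is a list of rows, each an object with "dp": the shift along the tool's x, y, z in units of 50 mm (1.0 is 50 mm), a list of three; "rot": the turn, a rotation vector about the tool's x, y, z in units of 5 degrees (1.0 is 5 degrees), a list of three; "gripper": the closure, from -1 (fully open) to 1 (shut), so that 0 is half open. In form: [{"dp": [dx, dy, dz], "rot": [wx, wy, wz], "gripper": gripper}, ...]. A call has 1 to 20 rows; each row shifts and turns the commanded pose from where the row before left it, along the tool's axes as they then stand; what a row does not reach is not made up. A row lasts 1/10 s, in which the tool goes at most 50 mm and 8.59 degrees, less where a joint would pass 70% of its speed; a pose out of reach is approached as far as the arm can. A call is refused whole if a number of a shift passes 1 or a number of a turn 1, either way. A call with a gripper value outside its range is refused whole. The fingers move at their own pace and stop on an object; "newtons" is the grip in N (left out, the last holds). Time passes only in rows, so rows that do not move let the fingers close. It gives the time, the measured TCP pose, the force and the opening at its end, in the units of the state.
- get_state(): the state, without advancing time (a new reading comes with each control period).
- read_camera(name): name is "scene" or "top"; returns the picture (420x560x3 uint8, red, green, blue); there is no depth.
- get_calibration(name): a dict with "mtx" (3x3 intrinsics, pixels), "R" (3x3) and "t" (3): a world point X has camera coordinates R X + t. Camera axes: x right, y down, z forward; pixel columns grow to the right and rows downward; lengths in m; the calibration is good to about 2 mm. A picture is of the moment at which its call begins. get_calibration takes no time and is no camera call.
- finish_job(): hands the job in, once; it reports no verdict.
The state is a dict: "t": time; "joints": joint angles; "qvel": joint speeds; "joint_efforts": joint torques, N m; "eef_pos": TCP position; "tcp_rot": TCP orientation; "wrist_force": force on the tool from outside, world axes, zero at the start; "wrist_torque": the same for the moment, N m; "grip_width": finger opening in m.
Only numpy, scipy, OpenCV 4.12 (cv2) and the standard library are available. Lean on these libraries where they do the work, as an engineer would, in place of code of your own. Each camera call takes 0.05 s, during which the arm holds its last target.

## Working session

There is one attempt and no reset: what is moved stays moved. The work goes in short steps, Python scripts to look and compute and a tool call to move; the robot and the scene stay as the last step left them, time stands still between calls to the robot, and variables do not carry over. Pictures are saved under pics/ and viewed, and the job is handed in when it is done.

Besides the shell and the picture viewer there is one more tool, called after "Emit:" as a command line: name --argument value ..., lists and objects as JSON in quotes. move_arm: Moves the arm, as the interface text tells. Its arguments: {"type":"object","properties":{"series":{"type":"array"},"newtons":{"type":"number"}},"required":["series"]}

```bash
mkdir -p pics; ls; python3 - <<'E'
from cell import *
import cv2
s=get_state()
for k,v in s.items(): print(k,v)
print(hold_point_z)
for n in("scene","top"):
    im=read_camera(n); cv2.imwrite(f"pics/{n}0.png",im[:,:,::-1]); c=get_calibration(n); print(n,c)
E
```

```text
pics
t 0.0
joints [-1.31679292  0.62934476  0.03841901  1.51838094 -0.02704861  0.99629703
 -0.01997865]
qvel [-0.00065466 -0.0001615  -0.00065467  0.0007828  -0.00064666 -0.00090064
 -0.00092499]
joint_efforts [-2.64163864e-04 -5.63391387e+01  1.22548152e+00 -1.93461621e+01
  1.07882550e-02  1.03398485e-02 -1.63578676e-05]
eef_pos [0.20409462 0.6164604  0.23038541]
tcp_rot [-5.00134381e-01 -3.10118824e+00  2.96001372e-03]
wrist_force [-0.03223675 -0.13326043 -0.00384669]
wrist_torque [ 0.02738638 -0.01125745 -0.0001841 ]
grip_width 0.08526164944835563
0.0187
scene {'mtx': array([[493.43308563,   0.        , 273.15797346],
       [  0.        , 493.43308563, 213.13662505],
       [  0.        ,   0.        ,   1.        ]]), 'R': array([[ 0.48609507,  0.87387606,  0.00722512],
       [ 0.74061614, -0.40755215, -0.53421809],
       [-0.46389579,  0.26503183, -0.84531581]]), 't': array([-0.29184023, -0.42313886,  1.63922574])}
top {'mtx': array([[382.3551122 ,   0.        , 286.07794369],
       [  0.        , 382.3551122 , 213.75832024],
       [  0.        ,   0.        ,   1.        ]]), 'R': array([[-0.02156108, -0.99960229, -0.01817617],
       [-0.98337626,  0.02448267, -0.17992146],
       [ 0.18029491,  0.01399471, -0.98351304]]), 't': array([0.00959531, 0.64797549, 0.94219165])}
```

View pics/scene0.png

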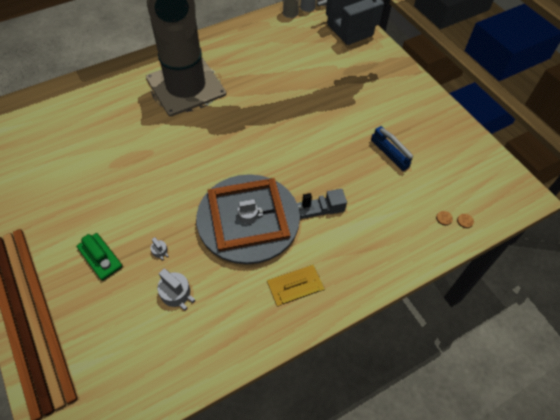

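View pics/top0.png

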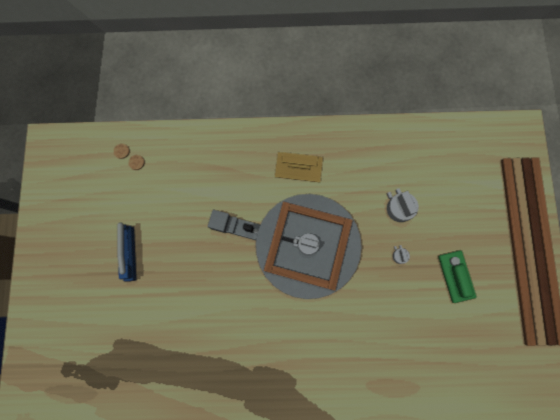

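```bash
cat > h.py <<'E'
import numpy as np, cv2
from cell import *
def ray(n,px):
    c=get_calibration(n); K,R,t=c["mtx"],c["R"],np.array(c["t"])
    d=R.T@np.linalg.inv(K)@np.array([px[0],px[1],1.0]); o=-R.T@t
    return o,d
def plane(n,px,z):
    o,d=ray(n,px); return o+d*(z-o[2])/d[2]
def tri(p1,p2):
    A=[];b=[]
    o1,d1=ray("scene",p1);o2,d2=ray("top",p2)
    s=np.linalg.lstsq(np.c_[d1,-d2],o2-o1,rcond=None)[0]
    a,b=o1+s[0]*d1,o2+s[1]*d2
    return (a+b)/2,np.linalg.norm(a-b)
def proj(n,X):
    c=get_calibration(n); p=c["mtx"]@(c["R"]@np.array(X)+c["t"]); return p[:2]/p[2]
def crop(src,dst,x0,y0,w,h,k):
    im=cv2.imread(src)[y0:y0+h,x0:x0+w]; cv2.imwrite(dst,cv2.resize(im,None,fx=k,fy=k,interpolation=cv2.INTER_CUBIC))
E
python3 - <<'E'
from h import *
crop("pics/scene0.png","pics/sc1.png",190,165,160,105,5)
crop("pics/top0.png","pics/tc1.png",200,185,170,120,4.7)
E
```

```text
(no output)
```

View pics/sc1.png

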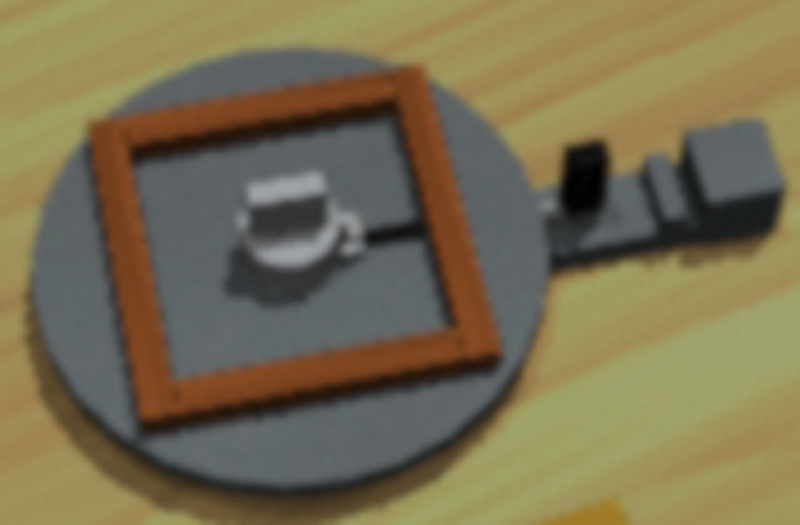

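View pics/tc1.png

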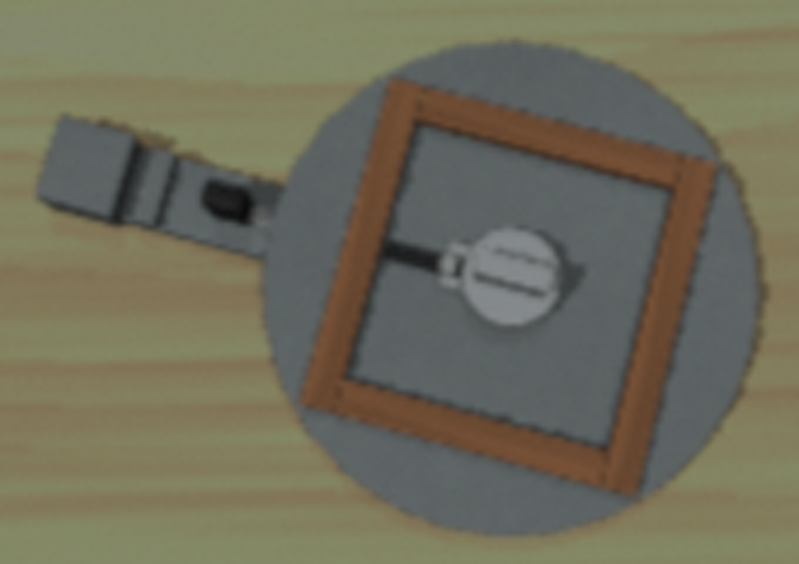

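```bash
python3 - <<'E'
from h import *
def o(u,k,x0): return x0+(u+.5)/k-.5
def S(u,v): return (o(u,5,190),o(v,5,165))
def T(u,v): return (o(u,4.7,200),o(v,4.7,185))
np.set_printoptions(precision=4,suppress=True)
for n in("top","scene"):
    im=cv2.imread(f"pics/{n}0.png"); hsv=cv2.cvtColor(im,cv2.COLOR_BGR2HSV)
    wood=((hsv[:,:,0]<40)&(hsv[:,:,1]>70)).astype(np.uint8)
    fr=((hsv[:,:,0]<13)&(hsv[:,:,1]>120)).astype(np.uint8)
    m=((1-wood)|fr)*255
    m=cv2.morphologyEx(m,cv2.MORPH_OPEN,cv2.getStructuringElement(cv2.MORPH_ELLIPSE,(25,25)))
    cs,_=cv2.findContours(m,cv2.RETR_EXTERNAL,cv2.CHAIN_APPROX_NONE)
    seed=(308,246) if n=="top" else (248,218)
    for c in cs:
        if cv2.pointPolygonTest(c,seed,False)>0:
            P=np.array([plane(n,p[0],0.034)[:2] for p in c])
            (x,y),r=cv2.minEnclosingCircle(P.astype(np.float32))
            A=np.c_[2*P,np.ones(len(P))]
            for _ in range(5):
                q=np.linalg.lstsq(A,(P**2).sum(1),rcond=None)[0]
                R=np.sqrt(q[2]+q[0]**2+q[1]**2); e=abs(np.hypot(*(P-q[:2]).T)-R); k=e<max(.003,np.median(e)*1.5); P=P[k];A=A[k]
            print(n,"disc",q[:2],R,(x,y,r),len(P))
# orientations
def f(n,p,z):return plane(n,p,z)
print("block top corners",[f("top",T(*p),.048)[:2] for p in((62,115),(137,140),(115,222),(38,195))])
print("block scene",[f("scene",S(*p),.048)[:2] for p in((685,132),(765,122),(782,188),(700,200))])
print("bar top", f("top",T(515,267),.098),"scene",f("scene",S(288,190),.098),tri(S(288,190),T(515,267)))
print("grip", f("top",T(228,198),.08),"scene",f("scene",S(587,148),.08),tri(S(587,148),T(228,198)))
E
```

```text
top disc [ 0.5671 -0.0608] 0.078159317595484 (0.567259669303894, -0.06112982705235481, 0.09130149334669113) 91
scene disc [ 0.565  -0.0595] 0.07787459651059554 (0.5626091957092285, -0.05848551541566849, 0.08748874068260193) 82
block top corners [array([0.6675, 0.1895]), array([0.6521, 0.1468]), array([0.6057, 0.1589]), array([0.622 , 0.2024])]
block scene [array([0.6124, 0.1611]), array([0.628 , 0.2035]), array([0.6691, 0.1874]), array([0.6542, 0.1442])]
bar top [ 0.5698 -0.0618  0.098 ] scene [ 0.5714 -0.0615  0.098 ] (array([ 0.5701, -0.0614,  0.0962]), np.float64(0.0009472447239188712))
grip [0.6129 0.0918 0.08  ] scene [0.6134 0.0951 0.08  ] (array([0.6134, 0.0932, 0.0809]), np.float64(0.0031821016252393066))
```

```bash
python3 - <<'E'
from h import *
np.set_printoptions(precision=4,suppress=True)
for n in("top","scene"):
    im=cv2.imread(f"pics/{n}0.png"); hsv=cv2.cvtColor(im,cv2.COLOR_BGR2HSV)
    print(hsv[270,320] if n=="top" else hsv[250,240], hsv[290,308] if n=="top" else hsv[170,240], hsv[320,308])
    g=((hsv[:,:,1]<70)&(hsv[:,:,0]>40)).astype(np.uint8)|((hsv[:,:,0]<13)&(hsv[:,:,1]>100)).astype(np.uint8)
    m=cv2.morphologyEx(g*255,cv2.MORPH_CLOSE,np.ones((7,7)))
    m=cv2.morphologyEx(m,cv2.MORPH_OPEN,cv2.getStructuringElement(cv2.MORPH_ELLIPSE,(25,25)))
    cs,_=cv2.findContours(m,cv2.RETR_EXTERNAL,cv2.CHAIN_APPROX_NONE)
    seed=(308,246) if n=="top" else (248,218)
    for c in cs:
        if cv2.pointPolygonTest(c,seed,False)>0:
            P=np.array([plane(n,p[0],0.034)[:2] for p in c]);A=np.c_[2*P,np.ones(len(P))]
            for _ in range(8):
                q=np.linalg.lstsq(A,(P**2).sum(1),rcond=None)[0]
                R=np.sqrt(q[2]+q[0]**2+q[1]**2); e=abs(np.hypot(*(P-q[:2]).T)-R); k=e<max(.003,np.median(e)*2); P=P[k];A=A[k]
            print(n,"disc",q[:2],R,len(c),len(P))
    # frame
    fr=((hsv[:,:,0]<13)&(hsv[:,:,1]>100)).astype(np.uint8)*255
    cs,_=cv2.findContours(fr,cv2.RETR_EXTERNAL,cv2.CHAIN_APPROX_NONE)
    for c in cs:
        if cv2.pointPolygonTest(c,seed,False)>0:
            P=np.array([plane(n,p[0],0.052)[:2] for p in c]); print("frame",cv2.minAreaRect(P.astype(np.float32)))
E
```

```text
[90 16 98] [ 94  18 101] [ 27  72 131]
top disc [ 0.568  -0.0611] 0.1365676761846311 295 275
[ 98  19 105] [ 24 112 159] [ 23 113 158]
scene disc [ 0.573  -0.0635] 0.13655043985991647 268 246
frame ((0.5717067122459412, -0.06319000571966171), (0.19024568796157837, 0.19657401740550995), 73.26937103271484)
```

```bash
cat >> h.py <<'E'
from scipy.spatial.transform import Rotation as Ro
PHI=np.deg2rad(74.1); C=np.array([0.5705,-0.062])
Y=np.array([np.cos(PHI),np.sin(PHI)]); X=np.array([Y[1],-Y[0]])
def tt(x,y,z): return np.r_[C+x*X+y*Y,z]
def go(target,jaw=PHI-np.pi/2,flip=None):
    """shift in tool axes (units) and turn (deg, about tool z etc.) to target TCP with jaws along yaw jaw"""
    s=get_state(); R=Ro.from_rotvec(s["tcp_rot"])
    d=np.array(target)-s["eef_pos"]
    best=[]
    for k in(0,1):
        a=jaw+k*np.pi; y=np.array([np.cos(a),np.sin(a),0]); z=np.array([0,0,-1.]); x=np.cross(y,z)
        G=Ro.from_matrix(np.c_[x,y,z]); r=(R.inv()*G).as_rotvec()
        best.append(r)
    print("t",s["t"],"pos",np.round(s["eef_pos"],4),"q",np.round(s["joints"],3),"F",np.round(s["wrist_force"],2),"w",round(s["grip_width"],4))
    print("axes x,y",np.round(R.as_matrix()[:,:2].T,3).tolist())
    print("shift units now-axes",np.round(R.inv().apply(d)/.05,2)," world d",np.round(d,4))
    for r in best: print("turn units",np.round(np.rad2deg(r)/5,2))
E
python3 - <<'E'
from h import *
t=tt(0,.162,.15); print(t); go(t)
E
```

```text
[0.61488139 0.09380209 0.15      ]
t 0.1 pos [0.2041 0.6165 0.2305] q [-1.317  0.629  0.038  1.518 -0.027  0.996 -0.02 ] F [-0.26  1.41 -0.33] w 0.0856
axes x,y [[-0.949, 0.314, -0.0], [0.314, 0.949, -0.002]]
shift units now-axes [-11.09  -7.34   1.62]  world d [ 0.4108 -0.5227 -0.0805]
turn units [-2.000e-02  1.000e-02  1.752e+01]
turn units [ -0.02  -0.02 -18.48]
```

Emit:
move_arm --series '[{"dp": [-0.69,-0.46,0.1],"rot": [0,0,0],"gripper": -0.4},{"dp": [-0.69,-0.46,0.1],"rot": [0,0,0],"gripper": -0.4},{"dp": [-0.69,-0.46,0.1],"rot": [0,0,0],"gripper": -0.4},{"dp": [-0.69,-0.46,0.1],"rot": [0,0,0],"gripper": -0.4},{"dp": [-0.69,-0.46,0.1],"rot": [0,0,0],"gripper": -0.4},{"dp": [-0.69,-0.46,0.1],"rot": [0,0,0],"gripper": -0.4},{"dp": [-0.69,-0.46,0.1],"rot": [0,0,0],"gripper": -0.4},{"dp": [-0.69,-0.46,0.1],"rot": [0,0,0],"gripper": -0.4},{"dp": [-0.69,-0.46,0.1],"rot": [0,0,0],"gripper": -0.4},{"dp": [-0.69,-0.46,0.1],"rot": [0,0,0],"gripper": -0.4},{"dp": [-0.69,-0.46,0.1],"rot": [0,0,0],"gripper": -0.4},{"dp": [-0.69,-0.46,0.1],"rot": [0,0,0],"gripper": -0.4},{"dp": [-0.69,-0.46,0.1],"rot": [0,0,0],"gripper": -0.4},{"dp": [-0.69,-0.46,0.1],"rot": [0,0,0],"gripper": -0.4},{"dp": [-0.69,-0.46,0.1],"rot": [0,0,0],"gripper": -0.4},{"dp": [-0.69,-0.46,0.1],"rot": [0,0,0],"gripper": -0.4}]'

```text
t: 1.7
eef_pos: [0.6132, 0.0927, 0.1507]
tcp_rot: [-0.5, -3.101, 0.0]
wrist_force: [0.6, 0.7, 0.3]
grip_width: 0.0598
```

Emit:
move_arm --series '[{"dp": [0,0,0],"rot": [0,0,0.97],"gripper": -0.4},{"dp": [0,0,0],"rot": [0,0,0.97],"gripper": -0.4},{"dp": [0,0,0],"rot": [0,0,0.97],"gripper": -0.4},{"dp": [0,0,0],"rot": [0,0,0.97],"gripper": -0.4},{"dp": [0,0,0],"rot": [0,0,0.97],"gripper": -0.4},{"dp": [0,0,0],"rot": [0,0,0.97],"gripper": -0.4},{"dp": [0,0,0],"rot": [0,0,0.97],"gripper": -0.4},{"dp": [0,0,0],"rot": [0,0,0.97],"gripper": -0.4},{"dp": [0,0,0],"rot": [0,0,0.97],"gripper": -0.4},{"dp": [0,0,0],"rot": [0,0,0.97],"gripper": -0.4},{"dp": [0,0,0],"rot": [0,0,0.97],"gripper": -0.4},{"dp": [0,0,0],"rot": [0,0,0.97],"gripper": -0.4},{"dp": [0,0,0],"rot": [0,0,0.97],"gripper": -0.4},{"dp": [0,0,0],"rot": [0,0,0.97],"gripper": -0.4},{"dp": [0,0,0],"rot": [0,0,0.97],"gripper": -0.4},{"dp": [0,0,0],"rot": [0,0,0.97],"gripper": -0.4},{"dp": [0,0,0],"rot": [0,0,0.97],"gripper": -0.4},{"dp": [0,0,0],"rot": [0,0,0.97],"gripper": -0.4},{"dp": [0,0,0],"rot": [0,0,0],"gripper": -0.4}]'

```text
t: 3.6
eef_pos: [0.6123, 0.0943, 0.1508]
tcp_rot: [-2.503, -1.899, 0.002]
wrist_force: [-0.2, -0.0, -0.7]
grip_width: 0.0596
```

```bash
python3 - <<'E'
from h import *
go(tt(0,.162,.15))
go(tt(0,.162,.044))
E
```

```text
t 3.6 pos [0.6123 0.0943 0.1508] q [-0.461  0.719  0.439  1.692 -0.392  0.82  -0.119] F [-0.17 -0.02 -0.71] w 0.0596
axes x,y [[0.269, 0.963, -0.001], [0.963, -0.269, -0.001]]
shift units now-axes [0.   0.05 0.02]  world d [ 0.0026 -0.0005 -0.0008]
turn units [-0.01  0.01  0.05]
turn units [-1.000e-02 -1.000e-02 -3.595e+01]
t 3.6 pos [0.6123 0.0943 0.1508] q [-0.461  0.719  0.439  1.692 -0.392  0.82  -0.119] F [-0.17 -0.02 -0.71] w 0.0596
axes x,y [[0.269, 0.963, -0.001], [0.963, -0.269, -0.001]]
shift units now-axes [0.01 0.05 2.14]  world d [ 0.0026 -0.0005 -0.1068]
turn units [-0.01  0.01  0.05]
turn units [-1.000e-02 -1.000e-02 -3.595e+01]
```

Emit:
move_arm --series '[{"dp": [0,0.01,0.3],"rot": [0,0,0.05],"gripper": -0.4},{"dp": [0,0.01,0.3],"rot": [0,0,0],"gripper": -0.4},{"dp": [0,0.01,0.3],"rot": [0,0,0],"gripper": -0.4},{"dp": [0,0,0.3],"rot": [0,0,0],"gripper": -0.4},{"dp": [0,0,0.3],"rot": [0,0,0],"gripper": -0.4},{"dp": [0,0,0.3],"rot": [0,0,0],"gripper": -0.4},{"dp": [0,0,0.2],"rot": [0,0,0],"gripper": -0.4},{"dp": [0,0,0.1],"rot": [0,0,0],"gripper": -0.4},{"dp": [0,0,0],"rot": [0,0,0],"gripper": -0.4}]' --newtons 30

```text
t: 4.5
eef_pos: [0.6137, 0.0937, 0.0455]
tcp_rot: [-2.507, -1.893, 0.002]
wrist_force: [-0.2, -0.4, 0.1]
grip_width: 0.06
```

```bash
python3 - <<'E'
from h import *
go(tt(0,.162,.044))
im=read_camera("top"); cv2.imwrite("pics/t2.png",im[:,:,::-1]); crop("pics/t2.png","pics/t2c.png",190,175,170,120,4.5)
im=read_camera("scene"); cv2.imwrite("pics/s2.png",im[:,:,::-1]); crop("pics/s2.png","pics/s2c.png",190,115,180,130,4)
E
```

```text
t 4.5 pos [0.6137 0.0937 0.0455] q [-0.409  0.86   0.356  1.742 -0.467  0.626 -0.06 ] F [-0.21 -0.37  0.13] w 0.06
axes x,y [[0.274, 0.962, -0.0], [0.962, -0.274, -0.001]]
shift units now-axes [0.01 0.02 0.03]  world d [ 0.0012  0.0001 -0.0015]
turn units [-0.01  0.01  0.  ]
turn units [-1.0e-02 -2.0e-02 -3.6e+01]
```

View pics/s2c.png

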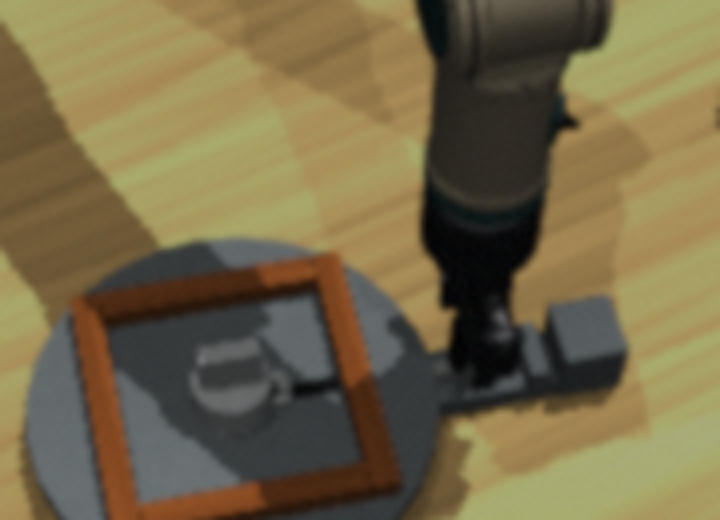

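View pics/t2c.png

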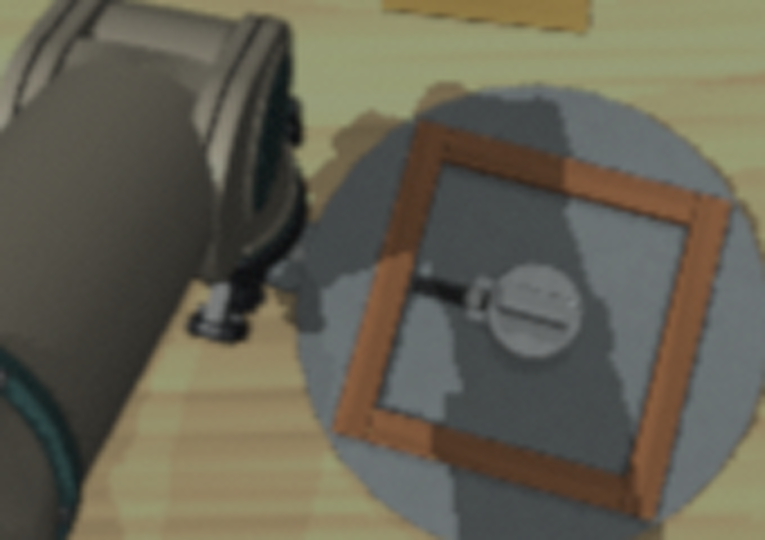

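The scene crop shows the fingers straddling the lock grip (crop 480,350), and the block at (590,340) is clear. Frame and cap are untouched. Closing now.

Emit:
move_arm --series '[{"dp": [0,0,0],"rot": [0,0,0],"gripper": 1},{"dp": [0,0,0],"rot": [0,0,0],"gripper": 1},{"dp": [0,0,0],"rot": [0,0,0],"gripper": 1},{"dp": [0,0,0],"rot": [0,0,0],"gripper": 1},{"dp": [0,0,0],"rot": [0,0,0],"gripper": 1},{"dp": [0,0,0],"rot": [0,0,0],"gripper": 1},{"dp": [0,0,0],"rot": [0,0,0],"gripper": 1}]' --newtons 40

```text
t: 5.3
eef_pos: [0.6149, 0.0938, 0.0469]
tcp_rot: [2.507, 1.892, 0.002]
wrist_force: [2.0, -0.1, 4.9]
grip_width: 0.0156
```

Emit:
move_arm --series '[{"dp": [0.08,0,0],"rot": [0,0,0],"gripper": 1},{"dp": [0.08,0,0],"rot": [0,0,0],"gripper": 1},{"dp": [0.08,0,0],"rot": [0,0,0],"gripper": 1},{"dp": [0.08,0,0],"rot": [0,0,0],"gripper": 1},{"dp": [0.08,0,0],"rot": [0,0,0],"gripper": 1}]'

```text
t: 5.8
eef_pos: [0.62, 0.1111, 0.0468]
tcp_rot: [2.507, 1.89, -0.001]
wrist_force: [0.4, -3.7, 5.7]
grip_width: 0.0155
```

```bash
python3 - <<'E'
from h import *
go(tt(0,.190,.047))
E
```

```text
t 5.8 pos [0.62   0.1111 0.0468] q [-0.439  0.868  0.366  1.717 -0.468  0.644 -0.091] F [ 0.42 -3.68  5.66] w 0.0155
axes x,y [[0.275, 0.961, -0.002], [0.961, -0.275, 0.001]]
shift units now-axes [ 0.2 -0.  -0. ]  world d [0.0025 0.0097 0.0002]
turn units [ 0.02  0.02 -0.01]
turn units [ 3.000e-02 -3.000e-02  3.599e+01]
```

Sliding with about 3.7 N drag, as expected for the lock. Continuing until the stop is felt.

Emit:
move_arm --series '[{"dp": [0.06,0,0],"rot": [0,0,0],"gripper": 1},{"dp": [0.06,0,0],"rot": [0,0,0],"gripper": 1},{"dp": [0.06,0,0],"rot": [0,0,0],"gripper": 1},{"dp": [0.03,0,0],"rot": [0,0,0],"gripper": 1},{"dp": [0,0,0],"rot": [0,0,0],"gripper": 1}]'

```text
t: 6.3
eef_pos: [0.6228, 0.1202, 0.0468]
tcp_rot: [2.506, 1.889, -0.003]
wrist_force: [0.2, -6.1, 6.5]
grip_width: 0.0156
```

Emit:
move_arm --series '[{"dp": [0.04,0,0],"rot": [0,0,0],"gripper": 1},{"dp": [0.04,0,0],"rot": [0,0,0],"gripper": 1},{"dp": [0,0,0],"rot": [0,0,0],"gripper": 1}]'

```text
t: 6.6
eef_pos: [0.6227, 0.1201, 0.0468]
tcp_rot: [2.507, 1.886, -0.009]
wrist_force: [-2.8, -11.6, 9.1]
grip_width: 0.0157
```

Emit:
move_arm --series '[{"dp": [0.04,0,0],"rot": [0,0,0],"gripper": 1},{"dp": [0.04,0,0],"rot": [0,0,0],"gripper": 1},{"dp": [0,0,0],"rot": [0,0,0],"gripper": 1}]'

```text
t: 6.9
eef_pos: [0.6227, 0.1202, 0.0467]
tcp_rot: [2.506, 1.882, -0.016]
wrist_force: [-4.2, -17.3, 11.6]
grip_width: 0.0152
```

Emit:
move_arm --series '[{"dp": [-0.06,0,0],"rot": [0,0,0],"gripper": 1},{"dp": [-0.04,0,0],"rot": [0,0,0],"gripper": 1},{"dp": [0,0,0],"rot": [0,0,0],"gripper": 1}]'

```text
t: 7.2
eef_pos: [0.6227, 0.1202, 0.0468]
tcp_rot: [2.507, 1.886, -0.007]
wrist_force: [-1.2, -8.8, 7.6]
grip_width: 0.0154
```

Emit:
move_arm --series '[{"dp": [0,0,0],"rot": [0,0,0],"gripper": -0.4},{"dp": [0,0,0],"rot": [0,0,0],"gripper": -0.4},{"dp": [0,0,0],"rot": [0,0,0],"gripper": -0.4},{"dp": [0,0,0],"rot": [0,0,0],"gripper": -0.4},{"dp": [0,0,0],"rot": [0,0,0],"gripper": -0.4},{"dp": [0,0,-0.4],"rot": [0,0,0],"gripper": -0.4},{"dp": [0,0,-0.6],"rot": [0,0,0],"gripper": -0.4},{"dp": [0,0,-0.6],"rot": [0,0,0],"gripper": -0.4},{"dp": [0,0,-0.6],"rot": [0,0,0],"gripper": -0.4},{"dp": [0,0,0],"rot": [0,0,0],"gripper": -0.4}]'

```text
t: 8.2
eef_pos: [0.6262, 0.1262, 0.1607]
tcp_rot: [2.504, 1.892, 0.011]
wrist_force: [1.1, 0.2, 1.1]
grip_width: 0.0598
```

```bash
python3 - <<'E'
from h import *
go(tt(0,0,.15))
E
```

```text
t 8.2 pos [0.6262 0.1262 0.1607] q [-0.508  0.729  0.454  1.637 -0.396  0.86  -0.172] F [1.05 0.17 1.06] w 0.0598
axes x,y [[0.273, 0.962, 0.004], [0.962, -0.273, 0.007]]
shift units now-axes [-3.93 -0.04  0.2 ]  world d [-0.0557 -0.1882 -0.0107]
turn units [ 0.08 -0.04  0.01]
turn units [  0.06   0.13 -35.99]
```

Emit:
move_arm --series '[{"dp": [-0.5,0,0],"rot": [0.08,-0.04,0],"gripper": -0.4},{"dp": [-0.5,0,0],"rot": [0,0,0],"gripper": -0.4},{"dp": [-0.5,0,0],"rot": [0,0,0],"gripper": -0.4},{"dp": [-0.5,-0.02,0],"rot": [0,0,0],"gripper": -0.4},{"dp": [-0.5,-0.02,0],"rot": [0,0,0],"gripper": -0.4},{"dp": [-0.5,0,0],"rot": [0,0,0],"gripper": -0.4},{"dp": [-0.5,0,0],"rot": [0,0,0],"gripper": -0.4},{"dp": [-0.43,0,0],"rot": [0,0,0],"gripper": -0.4},{"dp": [0,0,0],"rot": [0,0,0],"gripper": -0.4}]'

```text
t: 9.1
eef_pos: [0.5661, -0.0664, 0.1566]
tcp_rot: [-2.51, -1.885, 0.015]
wrist_force: [0.5, -0.5, 0.2]
grip_width: 0.0601
```

```bash
python3 - <<'E'
from h import *
go(tt(0,0,.068))
im=read_camera("scene"); cv2.imwrite("pics/s3.png",im[:,:,::-1]); crop("pics/s3.png","pics/s3c.png",190,115,180,150,4)
E
```

```text
t 9.1 pos [ 0.5661 -0.0664  0.1566] q [-0.209  0.651  0.433  1.82  -0.371  0.76   0.138] F [ 0.49 -0.52  0.16] w 0.0601
axes x,y [[0.279, 0.96, -0.006], [0.96, -0.279, -0.008]]
shift units now-axes [0.12 0.07 1.77]  world d [ 0.0044  0.0044 -0.0886]
turn units [-0.09  0.07 -0.06]
turn units [ 0.11  0.14 35.94]
```

View pics/s3c.png

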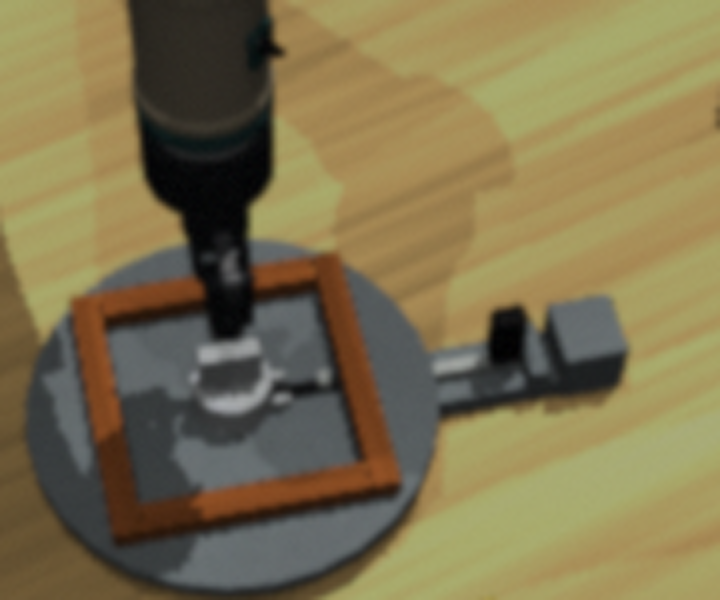

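Lock grip (crop 507,335) is now against the stop ridge, and the tongue end (325,378) has left the ears. Next is the descent over the cap's bar.

Emit:
move_arm --series '[{"dp": [0.12,0.07,0],"rot": [-0.09,0.07,-0.06],"gripper": -0.4},{"dp": [0,0,0.3],"rot": [0,0,0],"gripper": -0.4},{"dp": [0,0,0.3],"rot": [0,0,0],"gripper": -0.4},{"dp": [0,0,0.3],"rot": [0,0,0],"gripper": -0.4},{"dp": [0,0,0.3],"rot": [0,0,0],"gripper": -0.4},{"dp": [0,0,0.2],"rot": [0,0,0],"gripper": -0.4},{"dp": [0,0,0],"rot": [0,0,0],"gripper": -0.4}]'

```text
t: 9.85
eef_pos: [0.5721, -0.0557, 0.0854]
tcp_rot: [-2.497, -1.901, -0.002]
wrist_force: [0.6, -0.5, 0.4]
grip_width: 0.0599
```

```bash
python3 - <<'E'
from h import *
go(tt(0,0,.070))
E
```

```text
t 9.85 pos [ 0.5721 -0.0557  0.0854] q [-0.174  0.751  0.358  1.859 -0.436  0.611  0.188] F [ 0.55 -0.45  0.39] w 0.0599
axes x,y [[0.267, 0.964, 0.003], [0.964, -0.267, -0.002]]
shift units now-axes [-0.13  0.    0.31]  world d [-0.0016 -0.0063 -0.0154]
turn units [-0.02 -0.03  0.09]
turn units [ 5.000e-02 -3.000e-02 -3.591e+01]
```

Emit:
move_arm --series '[{"dp": [-0.13,0,0],"rot": [-0.02,-0.03,0.09],"gripper": -0.4},{"dp": [0,0,0.15],"rot": [0,0,0],"gripper": -0.4},{"dp": [0,0,0.15],"rot": [0,0,0],"gripper": -0.4},{"dp": [0,0,0],"rot": [0,0,0],"gripper": -0.4},{"dp": [0,0,0],"rot": [0,0,0],"gripper": -0.4}]'

```text
t: 10.35
eef_pos: [0.5709, -0.0637, 0.0716]
tcp_rot: [2.508, 1.889, 0.002]
wrist_force: [0.6, 0.2, -0.3]
grip_width: 0.0596
```

```bash
python3 - <<'E'
from h import *
go(tt(0,0,.069))
im=read_camera("scene"); cv2.imwrite("pics/s4.png",im[:,:,::-1]); crop("pics/s4.png","pics/s4c.png",190,115,180,150,4)
E
```

```text
t 10.35 pos [ 0.5709 -0.0637  0.0716] q [-0.156  0.77   0.347  1.869 -0.448  0.577  0.201] F [ 0.57  0.2  -0.32] w 0.0596
axes x,y [[0.276, 0.961, 0.0], [0.961, -0.276, 0.002]]
shift units now-axes [ 0.03 -0.02  0.05]  world d [-0.0004  0.0017 -0.0026]
turn units [ 0.03 -0.   -0.02]
turn units [-0.   -0.04 35.98]
```

View pics/s4c.png

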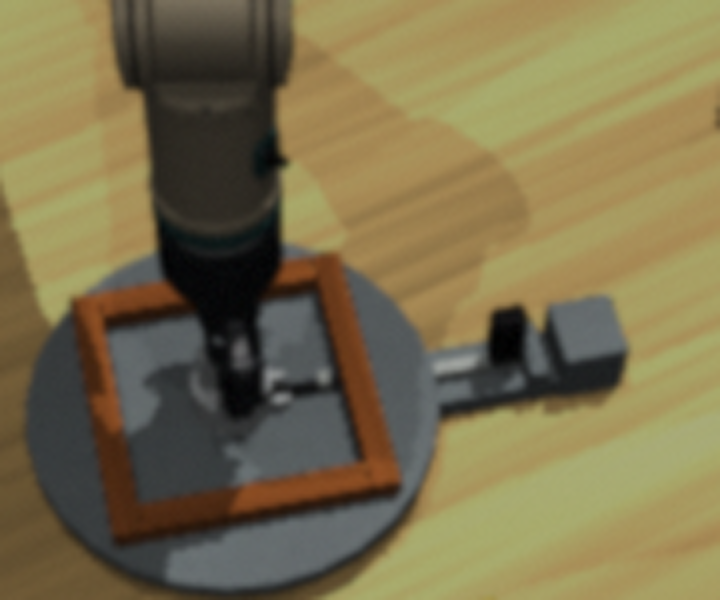

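Fingers straddle the bar (crop 235,380). Closing.

Emit:
move_arm --series '[{"dp": [0.03,-0.01,0.03],"rot": [0.03,0,-0.02],"gripper": -0.4},{"dp": [0,0,0],"rot": [0,0,0],"gripper": 1},{"dp": [0,0,0],"rot": [0,0,0],"gripper": 1},{"dp": [0,0,0],"rot": [0,0,0],"gripper": 1},{"dp": [0,0,0],"rot": [0,0,0],"gripper": 1},{"dp": [0,0,0],"rot": [0,0,0],"gripper": 1},{"dp": [0,0,0],"rot": [0,0,0],"gripper": 1},{"dp": [0,0,0],"rot": [0,0,0],"gripper": 1}]' --newtons 50

```text
t: 11.2
eef_pos: [0.5699, -0.0618, 0.0703]
tcp_rot: [-2.506, -1.891, 0.002]
wrist_force: [-4.9, 1.3, 6.1]
grip_width: 0.013
```

```bash
python3 - <<'E'
from h import *
go(tt(0,0,.069)); print(get_state()["wrist_torque"])
E
```

```text
t 11.2 pos [ 0.5699 -0.0618  0.0703] q [-0.157  0.772  0.346  1.869 -0.448  0.579  0.2  ] F [-4.86  1.29  6.14] w 0.013
axes x,y [[0.274, 0.962, 0.0], [0.962, -0.274, -0.002]]
shift units now-axes [-0.    0.01  0.03]  world d [ 0.0006 -0.0002 -0.0013]
turn units [-0.02 -0.   -0.  ]
turn units [-1.0e-02  4.0e-02  3.6e+01]
[0.37682405 1.0407202  0.02808599]
```

Emit:
move_arm --series '[{"dp": [0,-0.04,-0.03],"rot": [0,0,0],"gripper": 1},{"dp": [0,0,0],"rot": [0,0,0.5],"gripper": 1},{"dp": [0,0,0],"rot": [0,0,0.5],"gripper": 1},{"dp": [0,0,0],"rot": [0,0,0.5],"gripper": 1},{"dp": [0,0,0],"rot": [0,0,0],"gripper": 1}]'

```text
t: 11.7
eef_pos: [0.5693, -0.0619, 0.0717]
tcp_rot: [2.625, 1.724, 0.0]
wrist_force: [-1.6, 0.8, -1.7]
grip_width: 0.0131
```

```bash
python3 - <<'E'
from h import *
go(tt(0,0,.069)); print(get_state()["wrist_torque"])
E
```

```text
t 11.7 pos [ 0.5693 -0.0619  0.0717] q [-0.181  0.775  0.382  1.873 -0.49   0.586  0.108] F [-1.61  0.82 -1.68] w 0.0131
axes x,y [[0.398, 0.918, -0.001], [0.918, -0.398, 0.001]]
shift units now-axes [0.01 0.02 0.05]  world d [ 0.0012 -0.0001 -0.0027]
turn units [ 0.01  0.01 -1.51]
turn units [ 1.000e-02 -1.000e-02  3.449e+01]
[-0.00691765  0.27264604  0.02462644]
```

Emit:
move_arm --series '[{"dp": [0,0,0.02],"rot": [0,0,0.4],"gripper": 1},{"dp": [0,0,0],"rot": [0,0,0.4],"gripper": 1},{"dp": [0,0,0],"rot": [0,0,0.4],"gripper": 1},{"dp": [0,0,0],"rot": [0,0,0],"gripper": 1}]'

```text
t: 12.1
eef_pos: [0.5693, -0.0617, 0.0708]
tcp_rot: [2.713, 1.583, 0.0]
wrist_force: [-0.1, 0.7, -2.1]
grip_width: 0.013
```

```bash
python3 - <<'E'
from h import *
go(tt(0,0,.069)); print(get_state()["wrist_torque"])
E
```

```text
t 12.1 pos [ 0.5693 -0.0617  0.0708] q [-0.197  0.782  0.409  1.874 -0.525  0.593  0.035] F [-0.12  0.67 -2.09] w 0.013
axes x,y [[0.492, 0.87, -0.0], [0.87, -0.492, 0.001]]
shift units now-axes [0.01 0.02 0.04]  world d [ 0.0012 -0.0003 -0.0018]
turn units [ 0.01  0.   -2.72]
turn units [ 0.000e+00 -1.000e-02  3.328e+01]
[-0.00380898  0.11782136  0.13154453]
```

Emit:
move_arm --series '[{"dp": [0,0,0],"rot": [0,0,0.4],"gripper": 1},{"dp": [0,0,0],"rot": [0,0,0.4],"gripper": 1},{"dp": [0,0,0],"rot": [0,0,0],"gripper": 1}]'

```text
t: 12.4
eef_pos: [0.5693, -0.0617, 0.0708]
tcp_rot: [2.767, 1.486, 0.001]
wrist_force: [-0.0, 0.0, -2.5]
grip_width: 0.0129
```

```bash
python3 - <<'E'
from h import *
go(tt(0,0,.069)); print(get_state()["wrist_torque"])
im=read_camera("scene"); cv2.imwrite("pics/s5.png",im[:,:,::-1]); crop("pics/s5.png","pics/s5c.png",210,175,100,75,7)
E
```

```text
t 12.4 pos [ 0.5693 -0.0617  0.0708] q [-0.208  0.786  0.428  1.875 -0.547  0.599 -0.015] F [-0.01  0.   -2.54] w 0.0129
axes x,y [[0.552, 0.834, 0.0], [0.834, -0.552, 0.001]]
shift units now-axes [0.01 0.02 0.04]  world d [ 0.0012 -0.0003 -0.0018]
turn units [ 0.01 -0.   -3.52]
turn units [-0.000e+00 -1.000e-02  3.248e+01]
[0.00731242 0.1023178  0.06485502]
```

View pics/s5c.png

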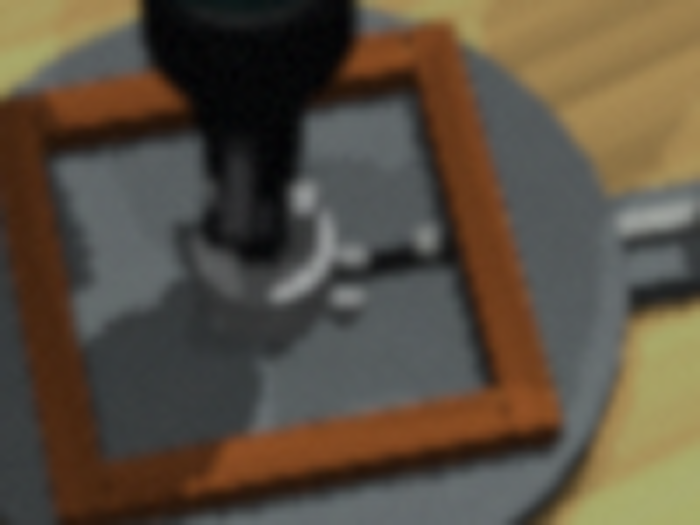

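No stop after 17.6° (0.31 rad), torque stays under 0.15 N m, and the picture shows the ears (crop 350,255 and 345,297) turning clockwise with the tool. That makes this the loosening turn, so I keep going.

Emit:
move_arm --series '[{"dp": [0,0.01,0.03],"rot": [0,0,0.5],"gripper": 1},{"dp": [0,0,0],"rot": [0,0,0.6],"gripper": 1},{"dp": [0,0,0],"rot": [0,0,0.6],"gripper": 1},{"dp": [0,0,0],"rot": [0,0,0.6],"gripper": 1},{"dp": [0,0,0],"rot": [0,0,0.6],"gripper": 1},{"dp": [0,0,0],"rot": [0,0,0.6],"gripper": 1},{"dp": [0,0,0],"rot": [0,0,0.6],"gripper": 1},{"dp": [0,0,0],"rot": [0,0,0.6],"gripper": 1},{"dp": [0,0,0],"rot": [0,0,0.6],"gripper": 1},{"dp": [0,0,0],"rot": [0,0,0.6],"gripper": 1},{"dp": [0,0,0],"rot": [0,0,0],"gripper": 1}]'

```text
t: 13.55
eef_pos: [0.5693, -0.0621, 0.0702]
tcp_rot: [-3.055, -0.731, -0.0]
wrist_force: [-3.6, 0.6, 7.8]
grip_width: 0.0133
```

```bash
python3 - <<'E'
from h import *
go(tt(0,0,.069)); print(get_state()["wrist_torque"])
E
```

```text
t 13.55 pos [ 0.5693 -0.0621  0.0702] q [-0.286  0.821  0.565  1.877 -0.702  0.653 -0.388] F [-3.61  0.61  7.85] w 0.0133
axes x,y [[0.892, 0.453, 0.0], [0.453, -0.892, -0.0]]
shift units now-axes [0.02 0.01 0.02]  world d [ 0.0012  0.0001 -0.0012]
turn units [ 0.   -0.   -9.44]
turn units [-1.000e-02 -0.000e+00  2.656e+01]
[-0.05920847  0.64276561  0.03900176]
```

Emit:
move_arm --series '[{"dp": [-0.02,0,-0.02],"rot": [0,0,0.6],"gripper": 1},{"dp": [0,0,0],"rot": [0,0,0.6],"gripper": 1},{"dp": [0,0,0],"rot": [0,0,0.6],"gripper": 1},{"dp": [0,0,0],"rot": [0,0,0.6],"gripper": 1},{"dp": [0,0,0],"rot": [0,0,0.6],"gripper": 1},{"dp": [0,0,0],"rot": [0,0,0.6],"gripper": 1},{"dp": [0,0,0],"rot": [0,0,0.6],"gripper": 1},{"dp": [0,0,0],"rot": [0,0,0.6],"gripper": 1},{"dp": [0,0,0],"rot": [0,0,0.6],"gripper": 1},{"dp": [0,0,0],"rot": [0,0,0.6],"gripper": 1},{"dp": [0,0,0],"rot": [0,0,0.6],"gripper": 1},{"dp": [0,0,0],"rot": [0,0,0],"gripper": 1}]'

```text
t: 14.75
eef_pos: [0.5691, -0.0622, 0.0704]
tcp_rot: [-3.137, 0.164, -0.002]
wrist_force: [0.2, -0.7, -0.9]
grip_width: 0.0133
```

```bash
python3 - <<'E'
from h import *
go(tt(0,0,.069)); print(get_state()["wrist_torque"])
im=read_camera("scene"); cv2.imwrite("pics/s6.png",im[:,:,::-1]); crop("pics/s6.png","pics/s6c.png",210,175,100,75,7)
E
```

```text
t 14.75 pos [ 0.5691 -0.0622  0.0704] q [-0.367  0.869  0.714  1.88  -0.851  0.728 -0.828] F [ 0.16 -0.72 -0.89] w 0.0133
axes x,y [[0.995, -0.105, 0.001], [-0.105, -0.995, -0.0]]
shift units now-axes [ 0.03 -0.01  0.03]  world d [ 0.0014  0.0002 -0.0014]
turn units [ 1.000e-02 -1.000e-02 -1.602e+01]
turn units [-1.000e-02 -1.000e-02  1.998e+01]
[ 0.1104314  -0.2260886   0.00456623]
```

View pics/s6c.png

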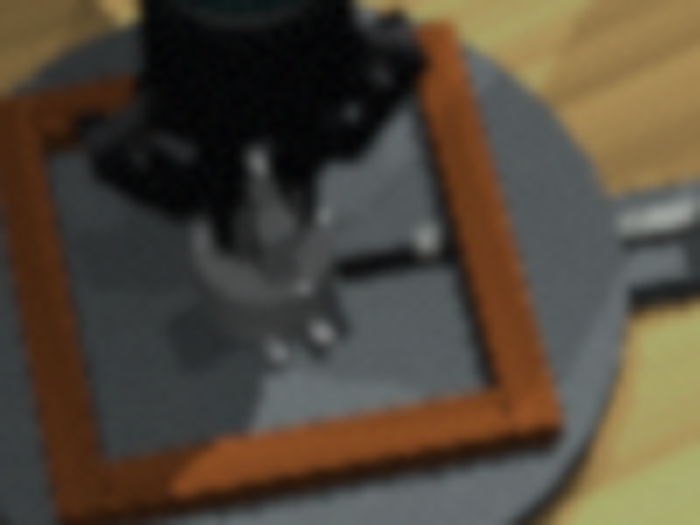

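Ears (crop 275,352 and 320,332) are now about 80° (1.40 rad) from the start. Lifting gently.

Emit:
move_arm --series '[{"dp": [0,0,-0.08],"rot": [0,0,0],"gripper": 1},{"dp": [0,0,-0.08],"rot": [0,0,0],"gripper": 1},{"dp": [0,0,-0.08],"rot": [0,0,0],"gripper": 1},{"dp": [0,0,0],"rot": [0,0,0],"gripper": 1}]'

```text
t: 15.2
eef_pos: [0.569, -0.0624, 0.0833]
tcp_rot: [-3.137, 0.162, -0.002]
wrist_force: [0.1, 0.0, 1.5]
grip_width: 0.0128
```

Emit:
move_arm --series '[{"dp": [0,0,-0.1],"rot": [0,0,0],"gripper": 1},{"dp": [0,0,-0.1],"rot": [0,0,0],"gripper": 1},{"dp": [0,0,-0.1],"rot": [0,0,0],"gripper": 1},{"dp": [0,0,-0.1],"rot": [0,0,0],"gripper": 1},{"dp": [0,0,0],"rot": [0,0,0],"gripper": 1}]'

```text
t: 15.7
eef_pos: [0.5687, -0.0626, 0.1031]
tcp_rot: [3.137, -0.163, 0.001]
wrist_force: [-0.7, -0.1, -1.1]
grip_width: 0.0128
```

```bash
python3 - <<'E'
from h import *
go(tt(0,0,.22)); print(get_state()["wrist_torque"])
im=read_camera("scene"); cv2.imwrite("pics/s7.png",im[:,:,::-1]); crop("pics/s7.png","pics/s7c.png",210,165,100,75,7)
E
```

```text
t 15.7 pos [ 0.5687 -0.0626  0.1031] q [-0.393  0.827  0.761  1.866 -0.801  0.786 -0.865] F [-0.71 -0.13 -1.15] w 0.0128
axes x,y [[0.995, -0.103, 0.001], [-0.103, -0.995, 0.0]]
shift units now-axes [ 0.04 -0.02 -2.34]  world d [0.0018 0.0006 0.1169]
turn units [ 1.000e-02 -1.000e-02 -1.601e+01]
turn units [-1.000e-02 -1.000e-02  1.999e+01]
[-0.01572865 -0.03393848 -0.00564577]
```

View pics/s7c.png

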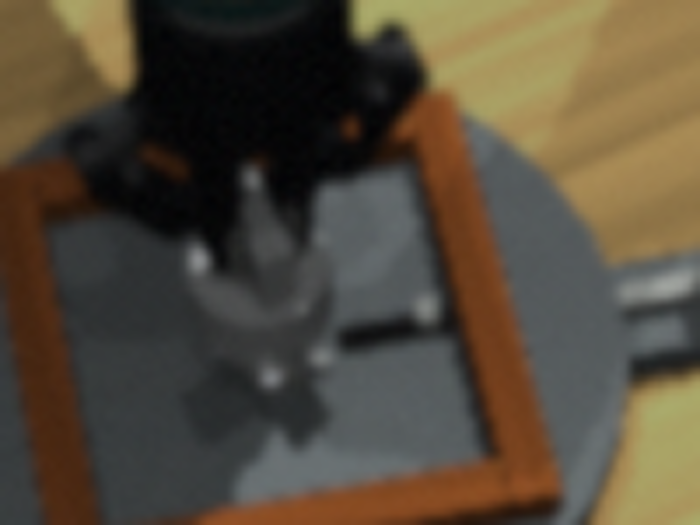

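Cap is off the disc: its shadow has separated, with the ears at crop (270,375). Lifting the rest of the way.

Emit:
move_arm --series '[{"dp": [0,0,-0.15],"rot": [0,0,0],"gripper": 1},{"dp": [0,0,-0.25],"rot": [0,0,0],"gripper": 1},{"dp": [0,0,-0.3],"rot": [0,0,0],"gripper": 1},{"dp": [0,0,-0.3],"rot": [0,0,0],"gripper": 1},{"dp": [0,0,-0.3],"rot": [0,0,0],"gripper": 1},{"dp": [0,0,-0.3],"rot": [0,0,0],"gripper": 1},{"dp": [0,0,-0.3],"rot": [0,0,0],"gripper": 1},{"dp": [0,0,-0.25],"rot": [0,0,0],"gripper": 1},{"dp": [0,0,-0.15],"rot": [0,0,0],"gripper": 1},{"dp": [0,0,-0.1],"rot": [0,0,0],"gripper": 1},{"dp": [0,0,0],"rot": [0,0,0],"gripper": 1},{"dp": [0,0,0],"rot": [0,0,0],"gripper": 1},{"dp": [0,0,0],"rot": [0,0,0],"gripper": 1},{"dp": [0,0,0],"rot": [0,0,0],"gripper": 1},{"dp": [0,0,0],"rot": [0,0,0],"gripper": 1}]'

```text
t: 17.25
eef_pos: [0.5683, -0.0624, 0.222]
tcp_rot: [3.137, -0.163, -0.001]
wrist_force: [0.0, 0.2, -0.1]
grip_width: 0.0128
```

```bash
python3 - <<'E'
from h import *
go(tt(0,0,.22)); s=get_state(); print(s["wrist_torque"],s["qvel"],Ro.from_rotvec(s["tcp_rot"]).as_matrix()[:,2])
im=read_camera("scene"); cv2.imwrite("pics/s8.png",im[:,:,::-1]); crop("pics/s8.png","pics/s8c.png",190,115,180,150,4)
im=read_camera("top"); cv2.imwrite("pics/t8.png",im[:,:,::-1])
E
```

```text
t 17.25 pos [ 0.5683 -0.0624  0.222 ] q [-0.478  0.689  0.908  1.767 -0.634  1.008 -0.999] F [ 0.01  0.2  -0.08] w 0.0128
axes x,y [[0.995, -0.103, -0.001], [-0.103, -0.995, 0.0]]
shift units now-axes [ 0.04 -0.01  0.04]  world d [ 0.0022  0.0004 -0.002 ]
turn units [-0.000e+00  1.000e-02 -1.601e+01]
turn units [1.000e-02 0.000e+00 1.999e+01]
[ 0.01454853 -0.03462927  0.02318308] [-0.00034175 -0.00200031  0.00193812 -0.00088877  0.00094321 -0.00159012
 -0.00218988] [-6.69605972e-04 -1.82124151e-05 -9.99999776e-01]
```

View pics/s8c.png

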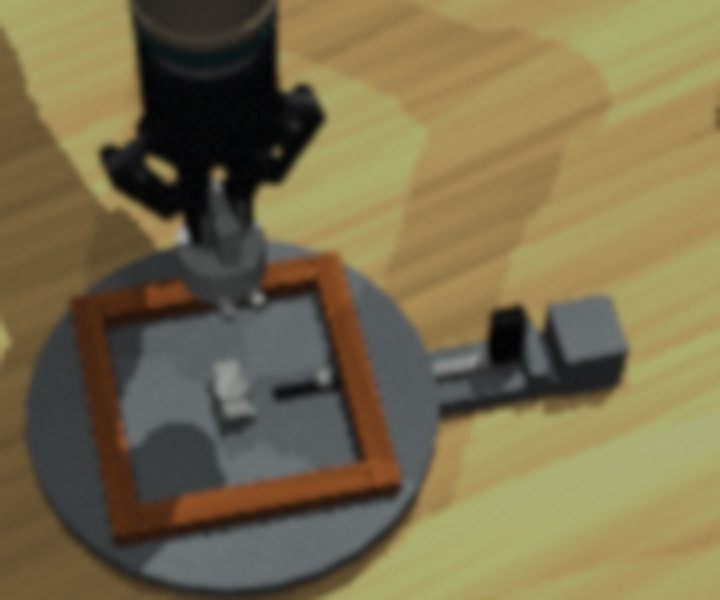

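View pics/t8.png

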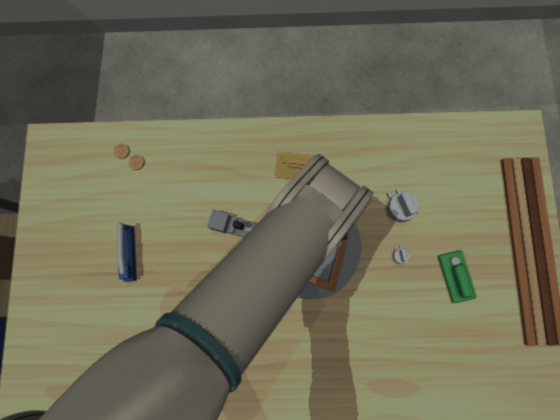

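View pics/s8.png

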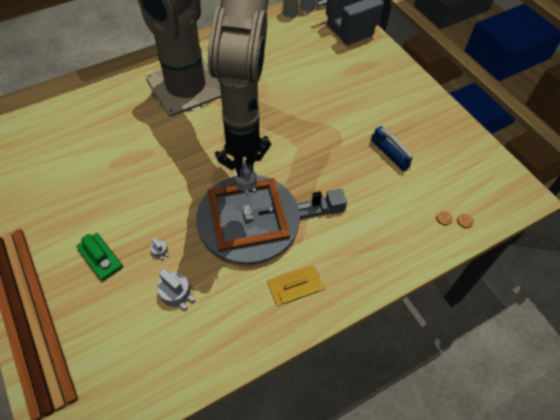

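```bash
python3 - <<'E'
from h import *
print("ear expected",proj("scene",[.606,-.066,.1906]),"if slipped 50mm",proj("scene",[.606,-.066,.14]))
for n in ("scene",):
    a=cv2.imread("pics/scene0.png");b=cv2.imread("pics/s8.png")
    for nm,z,lo,hi in(("frame",.052,(0,100),(13,255)),):
      for im in(a,b):
        h=cv2.cvtColor(im,cv2.COLOR_BGR2HSV); m=((h[:,:,0]<13)&(h[:,:,1]>100)).astype(np.uint8); m=m[150:270,190:310]
        ys,xs=np.where(m); print(nm,xs.min(),xs.max(),ys.max(),len(xs))
E
python3 -c "
from cell import *
finish_job(); print(get_state()['t'],get_state()['eef_pos'],get_state()['grip_width'])"
```

```text
ear expected [250.74932426 192.53367425] if slipped 50mm [251.38591915 204.16733198]
frame 18 115 100 1907
frame 18 99 100 1743
the job is handed in; nothing more can be done
the job is handed in; nothing more can be done
```

The transport lock is out at its end stop, and the cap is unscrewed, lifted off the spindle and held in the gripper. I handed the job in just after 17 s.

- **Lock:** it slid about 27.5 mm with roughly 4 N of drag. It then stayed put while the outward pull rose to about 17 N. The picture shows its grip against the stop ridge.
- **Cap:** I eased it clockwise, seen from above. It met no stop past 0.3 rad and stayed free, so I turned it to about 1.40 rad and only then lifted it.
- **Final hold:**
  - The cap's underside is about 15 cm above the disc, worked out from the lift height.
  - The tool is level to under 0.001 rad, and the joints are still.
  - The cap's ears appear within about 1 pixel of where they should be if it had not slipped in the grip.
- **Other things on the bench:** the tacker, cutter, easel and spare caps looked unmoved in the last pictures.

Two checks did not fully agree. The final wrist force read about 0 N instead of the cap's 1.6 N, which is about the size of the sensor noise, though the pictures clearly show the cap held above a bare spindle. In my last frame check, the mask's left and lower edges matched exactly, but its right edge read 115 px before and 99 px after. The frame looks in the same place in the scene pictures. I took the 115 for a stray pixel and handed in without confirming it.

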